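Clip the pivot pins with the fork tool

TASK

Take the yellow transit caps off the pins they cover and stand each one, open side down, in a pocket of the blue holder. Using the fork tool and not the fingers, push every clip there is sideways into the groove of a pin, one clip to a pin, until it snaps fully home; you may lay a clip ready on the bracket by hand. Finish with the fork standing upright in its grey tray again, and leave the oil bottle, screw bowl and screwdriver where they are.

Things in the scene. Friction and masses are not known exactly. Their poses are not given: they have to be found in the camera images.
- pin1 (a point): Pivot pin on a fixed green bracket; the point is on its axis at the deck's top, 10 mm above the bench. z up. Deck: flat, y +-32 mm, x -80 to +30 mm; lay a clip on its long -x end. Pin: groove 14 mm in diameter from the deck to 7 mm, then a 20 mm head to 17 mm, tapering to 14 mm at its top, 20 mm above the deck. A clip pushed along +x first touches with its centre 11 mm short of the axis.
- pin2 (a point): Pivot pin on a fixed green bracket; the point is on its axis at the deck's top, 10 mm above the bench. z up. Deck: flat, y +-32 mm, x -80 to +30 mm; lay a clip on its long -x end. Pin: groove 14 mm in diameter from the deck to 7 mm, then a 20 mm head to 17 mm, tapering to 14 mm at its top, 20 mm above the deck. A clip pushed along +x first touches with its centre 11 mm short of the axis.
- pin3 (a point): Pivot pin on a fixed green bracket; the point is on its axis at the deck's top, 10 mm above the bench. z up. Deck: flat, y +-32 mm, x -80 to +30 mm; lay a clip on its long -x end. Pin: groove 14 mm in diameter from the deck to 7 mm, then a 20 mm head to 17 mm, tapering to 14 mm at its top, 20 mm above the deck. A clip pushed along +x first touches with its centre 11 mm short of the axis.
- cap1_center (a point): Loose round yellow plastic cap, 29 mm across, 30 mm tall, closed on top, open below (bore 23 mm, 26 mm deep), 25 g; the point is its centre, half-way up; z up along its axis. It stands over a pin, rim on the deck, and lifts straight off. None if absent (two or three are present; a pin without one is bare).
- cap2_center (a point): Loose round yellow plastic cap, 29 mm across, 30 mm tall, closed on top, open below (bore 23 mm, 26 mm deep), 25 g; the point is its centre, half-way up; z up along its axis. It stands over a pin, rim on the deck, and lifts straight off. None if absent (two or three are present; a pin without one is bare).
- cap3_center (a point): Loose round yellow plastic cap, 29 mm across, 30 mm tall, closed on top, open below (bore 23 mm, 26 mm deep), 25 g; the point is its centre, half-way up; z up along its axis. It stands over a pin, rim on the deck, and lifts straight off. None if absent (two or three are present; a pin without one is bare).
- clip1_center (a point): Loose steel split clip, 40 g, 6 mm thick, flat on the bench. Point: middle of its opening (on the pin's axis when home), 3 mm above its underside; z up, mouth to +x. Rigid back bar x -18 to -8, y +-18 mm; two sprung arms, y 8.5 to 13 mm either side, reach x +9; their noses at x +6 leave a 11 mm gap, spread at 10 to 15 N and snap behind the pin. None if absent (two or three present).
- clip1_tab (a point): Middle of that clip's red tab, to take it by: a post 10 x 10 mm in plan, 20 mm tall from the clip's underside (point half-way up), 21 mm behind the clip's centre (-x); it stands out 8 mm behind the back bar. Grip it across y, above the 6 mm thick bar. None if absent.
- clip2_center (a point): Loose steel split clip, 40 g, 6 mm thick, flat on the bench. Point: middle of its opening (on the pin's axis when home), 3 mm above its underside; z up, mouth to +x. Rigid back bar x -18 to -8, y +-18 mm; two sprung arms, y 8.5 to 13 mm either side, reach x +9; their noses at x +6 leave a 11 mm gap, spread at 10 to 15 N and snap behind the pin. None if absent (two or three present).
- clip2_tab (a point): Middle of that clip's red tab, to take it by: a post 10 x 10 mm in plan, 20 mm tall from the clip's underside (point half-way up), 21 mm behind the clip's centre (-x); it stands out 8 mm behind the back bar. Grip it across y, above the 6 mm thick bar. None if absent.
- clip3_center (a point): Loose steel split clip, 40 g, 6 mm thick, flat on the bench. Point: middle of its opening (on the pin's axis when home), 3 mm above its underside; z up, mouth to +x. Rigid back bar x -18 to -8, y +-18 mm; two sprung arms, y 8.5 to 13 mm either side, reach x +9; their noses at x +6 leave a 11 mm gap, spread at 10 to 15 N and snap behind the pin. None if absent (two or three present).
- clip3_tab (a point): Middle of that clip's red tab, to take it by: a post 10 x 10 mm in plan, 20 mm tall from the clip's underside (point half-way up), 21 mm behind the clip's centre (-x); it stands out 8 mm behind the back bar. Grip it across y, above the 6 mm thick bar. None if absent.
- fork_grip (a point): Point to grip in the upright orange handle of the loose fork tool (160 g), 55 mm above the underside of its foot. Handle 16 x 16 mm, its top 90 mm above that underside. The tool stands by itself on a flat foot 6 mm thick (x -14 to +22 mm from the handle's axis, 34 mm wide) with two flat prongs on to x +40; z up, x along the prongs.
- fork_mouth (a point): Middle between the fork's two prong tips, 3 mm above the underside of its foot, 40 mm ahead (+x) of the handle's axis. Each prong is 9.5 mm wide (y 7.5 to 17 mm either side); the slot between them, 15 mm wide and 18 mm deep, goes round a clip's tab while the tips bear on the clip's back bar.
- fork_tray: Fixed grey tray for the fork, 110 x 72 mm (x, y), inner floor 102 x 64 mm, 4 mm above the bench, rim 10 mm above the bench. Origin: centre of its underside. At the start the fork stands in it, prongs to about +x.
- cap_holder: Fixed blue holder for the caps, 50 x 142 mm (x, y), 12 mm tall, with three open pockets in a row along y, centred at y -46, 0 and +46 mm, each about 42 x 42 mm inside; pocket floor 4 mm above the bench. Origin: centre of its underside.
- oil_bottle: Bystander: yellow oil bottle, 52 mm across, 130 mm tall; origin at the centre of its underside.
- screw_tin: Bystander: small round steel bowl for screws, 70 mm across, 45 mm tall; origin at the centre of its underside.
- driver: Bystander: screwdriver lying on the bench, 180 mm long; origin under its middle.
Not all that is in view belongs to the job. What is shaped like the part that bears clip1_center but pink is not meant. Leave any green or pink look-alike of the part that bears cap1_center alone.

How it is judged (in metres and radians):
On the way, in this order (a step that is already met when the one before it is completed fails the run):
1. the fork tool is lifted out of its tray (z of fork_grip in the frame of fork_tray above 0.075 m), for 0.1 s.
2. every clip is snapped home in the groove of a pin (((horizontal distance between clip1_center and pin1 below 0.004 m and z of clip1_center in the frame of pin1 between -0.001 and 0.006 m and angle between clip1_center's own z axis and vertical below 0.15 rad) or (horizontal distance between clip1_center and pin2 below 0.004 m and z of clip1_center in the frame of pin2 between -0.001 and 0.006 m and angle between clip1_center's own z axis and vertical below 0.15 rad) or (horizontal distance between clip1_center and pin3 below 0.004 m and z of clip1_center in the frame of pin3 between -0.001 and 0.006 m and angle between clip1_center's own z axis and vertical below 0.15 rad)) and ((horizontal distance between clip2_center and pin1 below 0.004 m and z of clip2_center in the frame of pin1 between -0.001 and 0.006 m and angle between clip2_center's own z axis and vertical below 0.15 rad) or (horizontal distance between clip2_center and pin2 below 0.004 m and z of clip2_center in the frame of pin2 between -0.001 and 0.006 m and angle between clip2_center's own z axis and vertical below 0.15 rad) or (horizontal distance between clip2_center and pin3 below 0.004 m and z of clip2_center in the frame of pin3 between -0.001 and 0.006 m and angle between clip2_center's own z axis and vertical below 0.15 rad)) and ((horizontal distance between clip3_center and pin1 below 0.004 m and z of clip3_center in the frame of pin1 between -0.001 and 0.006 m and angle between clip3_center's own z axis and vertical below 0.15 rad) or (horizontal distance between clip3_center and pin2 below 0.004 m and z of clip3_center in the frame of pin2 between -0.001 and 0.006 m and angle between clip3_center's own z axis and vertical below 0.15 rad) or (horizontal distance between clip3_center and pin3 below 0.004 m and z of clip3_center in the frame of pin3 between -0.001 and 0.006 m and angle between clip3_center's own z axis and vertical below 0.15 rad))), for 0.2 s.
At the end, for the whole second after the job is handed in: Every clip present lies flat in the groove of a pin, its centre within 4 mm of the pin's axis; every cap present stands open side down in a pocket of the holder (tilt under 0.2 rad); the fork stands upright in its tray, at rest (all of step 2 and x of cap1_center in the frame of cap_holder between -0.022 and 0.022 m and y of cap1_center in the frame of cap_holder between -0.068 and 0.068 m and z of cap1_center in the frame of cap_holder between 0.01 and 0.028 m and angle between the z axis of each of cap1_center, cap2_center, cap3_center and the z axis of cap_holder, either way round below 0.2 rad and angle between each of cap1_center, cap2_center, cap3_center's own z axis and vertical below 0.3 rad and x of cap2_center in the frame of cap_holder between -0.022 and 0.022 m and y of cap2_center in the frame of cap_holder between -0.068 and 0.068 m and z of cap2_center in the frame of cap_holder between 0.01 and 0.028 m and x of cap3_center in the frame of cap_holder between -0.022 and 0.022 m and y of cap3_center in the frame of cap_holder between -0.068 and 0.068 m and z of cap3_center in the frame of cap_holder between 0.01 and 0.028 m and x of fork_grip in the frame of fork_tray between -0.05 and 0.05 m and y of fork_grip in the frame of fork_tray between -0.03 and 0.03 m and z of fork_grip in the frame of fork_tray between 0.05 and 0.064 m and angle between fork_grip's own z axis and vertical below 0.1 rad); the robot touches nothing.
It fails at once if a clip is pressed onto a pin with the fingers (they touch it while its centre is within 10 mm of a pin's axis) ((contact force between the fingers and clip1 above 0.5 N and horizontal distance between clip1_center and pin1 below 0.01 m and z of clip1_center in the frame of pin1 below 0.008 m) or (contact force between the fingers and clip1 above 0.5 N and horizontal distance between clip1_center and pin2 below 0.01 m and z of clip1_center in the frame of pin2 below 0.008 m) or (contact force between the fingers and clip1 above 0.5 N and horizontal distance between clip1_center and pin3 below 0.01 m and z of clip1_center in the frame of pin3 below 0.008 m) or (contact force between the fingers and clip2 above 0.5 N and horizontal distance between clip2_center and pin1 below 0.01 m and z of clip2_center in the frame of pin1 below 0.008 m) or (contact force between the fingers and clip2 above 0.5 N and horizontal distance between clip2_center and pin2 below 0.01 m and z of clip2_center in the frame of pin2 below 0.008 m) or (contact force between the fingers and clip2 above 0.5 N and horizontal distance between clip2_center and pin3 below 0.01 m and z of clip2_center in the frame of pin3 below 0.008 m) or (contact force between the fingers and clip3 above 0.5 N and horizontal distance between clip3_center and pin1 below 0.01 m and z of clip3_center in the frame of pin1 below 0.008 m) or (contact force between the fingers and clip3 above 0.5 N and horizontal distance between clip3_center and pin2 below 0.01 m and z of clip3_center in the frame of pin2 below 0.008 m) or (contact force between the fingers and clip3 above 0.5 N and horizontal distance between clip3_center and pin3 below 0.01 m and z of clip3_center in the frame of pin3 below 0.008 m)).
It fails at once if the oil bottle is disturbed (moved more than 30 mm) (distance of oil_bottle from where it was at the start of the episode above 0.03 m).
It fails at once if the screw bowl is disturbed (moved more than 30 mm) (distance of screw_tin from where it was at the start of the episode above 0.03 m).
It fails at once if the screwdriver is disturbed (moved more than 30 mm) (distance of driver from where it was at the start of the episode above 0.03 m).
Of cap1, cap2, cap3 only 2 to 3 are there at a start; the rules pass over those that are not, and their reading is None.
Of clip1, clip2, clip3 only 2 to 3 are there at a start; the rules pass over those that are not, and their reading is None.
At some moment in a run one of clip1, clip2, clip3 may be knocked a few centimetres aside while the robot is not near it.
It also fails if it takes over 210 s, if anything falls off the work surface, if the arm or the gripper's body presses on something with over 40 N, if the wrist force passes 120 N, or if a joint passes its speed limit or range.

ROBOT

A 6-joint arm with a two-finger parallel gripper is mounted at the origin on the work surface. World frame = base frame: x ahead of the robot, y to its left, z up, the work surface at z = 0. Lengths are in mm, angles in rad, forces in N, time in s.
With the tool pointing down it reaches from about 400 to 825 mm from the base axis. Payload 7 kg.
Tool frame: the origin (TCP) lies at the very end of the fingers, on their centre line; the grasp point (between the pads) lies 19 mm behind it; z points along the fingers, y is the line along which they close (so a half turn about z gives the same grasp; the last joint's range is limited). The gripper opens to 88 mm and grips with 3 to 60 N. Pads are 19 mm wide; open, the fingers measure 130 mm over their backs; the gripper's body (78 mm by 193 mm) begins 47 mm behind the grasp point.
Start: joints at [1.596, 0.359, 0.012, 0, -1.224, -0.288], TCP at [175.365, 651.799, 226.561] pointing down, gripper open.
Joint ranges: [-3.07, 3.07], [-1.43, 2.12], [-1.02, 1.25], [-3.03, 1.67], [-3.05, -0], [-3.03, 3.03]. Speed limits (rad/s): [2.39, 2.39, 3.01, 3.14, 3.14, 3.14].

INTERFACE

Orientations are given as a unit quaternion [x, y, z, w].
In Python, from plant import bot gives the robot as it stands. Calls block until the motion is done:
- bot.move_ptp(position, orientation): joint-space move of the TCP to a pose.
- bot.line_to(position, velocity=150, ori=None): straight line of the TCP; ori=None keeps the orientation; velocity is the mean speed in mm/s.
- bot.move_joints(angles): joint-space move.
- bot.move_gripper(opening, force=None): finger opening in mm; force is the grip in N (None keeps the last); returns when the fingers have stopped.
- bot.pause(seconds).
- bot.solve_ik(position, orientation): joint angles nearest the present ones, or None.
- bot.read_state(): the state.
- bot.camera(name): name is "side" or "top"; returns the picture (480x640x3 uint8, red, green, blue); there is no depth.
- bot.get_calibration(name): a dict with "fx", "fy", "cx", "cy" (pixels), "view" (4x4, takes a point from world to camera coordinates). Camera axes: x right, y up, looking along -z (the intrinsics and any distortion apply to the point x, -y, -z); pixel columns grow to the right and rows downward; lengths in mm; the calibration is good to about 2 mm. A picture is of the moment at which its call begins. get_calibration takes no time and is no camera call.
A pose or a line that the arm cannot do raises bot.Unreachable and nothing moves.
- bot.close_job(): hands the job in; it is judged then, once.
The state is a dict: "t": time; "joint_pos": joint angles; "qvel": joint speeds; "tau": joint torques, N m; "tcp_pos": TCP position; "eef_rot": TCP orientation; "contact_force": force on the tool from outside, world axes, zero at the start; "moment": the same for the moment, N m; "width": finger opening in mm; "finger_force": force on a finger pad.
Only numpy, scipy, OpenCV 4.12 (cv2) and the standard library are available. Lean on these libraries where they do the work, as an engineer would, in place of code of your own. Each camera call takes 0.05 s, during which the arm holds its last target. There are 200 camera calls.

## Working session

There is one attempt and no reset: what is moved stays moved. The work goes in short steps, each a Python script; the robot and the scene stay as the last script left them, time stands still between calls to the robot, and variables do not carry over. Pictures are saved under pics/ and viewed, at most 14 in all, crops included, and the job is handed in when it is done.

```bash
ls; mkdir -p pics; python3 - <<'E'
from plant import bot
import cv2
for n in("top","side"):
    im=bot.camera(n); cv2.imwrite(f"pics/{n}0.png",im[:,:,::-1]); c=bot.get_calibration(n); print(n,c)
s=bot.read_state(); print(s["t"],s["tcp_pos"],s["eef_rot"],s["width"],s["contact_force"])
E
```

```text
pics
top {'fx': 438.93649719499706, 'fy': 438.93649719499706, 'cx': 317.90656011613964, 'cy': 232.882981937948, 'view': array([[-1.68145402e-02, -9.99643958e-01,  2.07178530e-02,
        -4.65899101e+01],
       [ 9.90797704e-01, -1.38753382e-02,  1.34637980e-01,
        -5.56310480e+02],
       [-1.34302575e-01,  2.27910769e-02,  9.90678245e-01,
        -1.17340663e+03],
       [ 0.00000000e+00,  0.00000000e+00,  0.00000000e+00,
         1.00000000e+00]])}
side {'fx': 491.20948960029494, 'fy': 491.20948960029494, 'cx': 327.85155953736387, 'cy': 238.91709864328988, 'view': array([[-9.98152051e-01, -5.59405229e-02, -2.37306080e-02,
         5.64098165e+02],
       [ 1.14594434e-02, -5.56806354e-01,  8.30563282e-01,
        -1.01621631e+02],
       [-5.96754977e-02,  8.28756503e-01,  5.56418451e-01,
        -1.12855359e+03],
       [ 0.00000000e+00,  0.00000000e+00,  0.00000000e+00,
         1.00000000e+00]])}
0.1 [175.27933326 651.41310872 225.70247746] [ 9.91371362e-01 -1.31081158e-01 -2.15568575e-05  7.42884153e-04] 87.48457868349183 [-0.74797664  0.64860538  0.02180016]
```

View pics/top0.png

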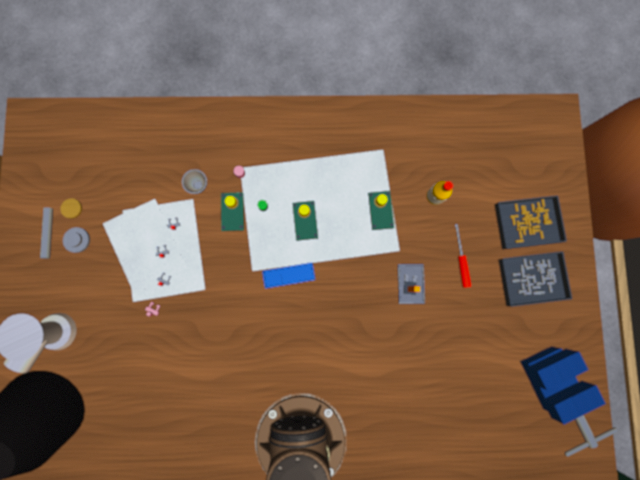

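View pics/side0.png

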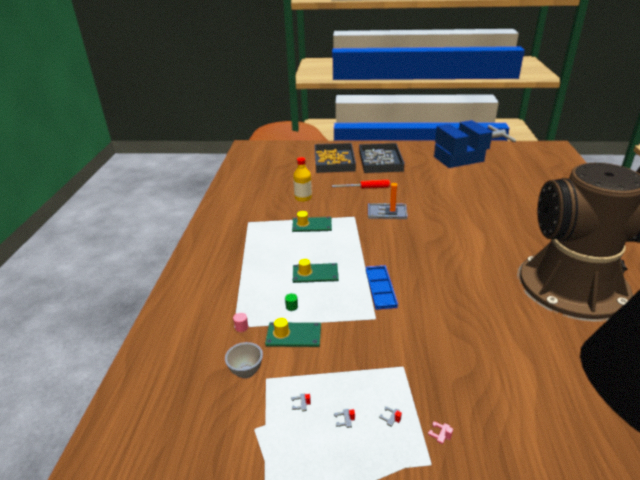

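```bash
cat > h.py <<'E'
from plant import bot
import cv2, numpy as np
from scipy.spatial.transform import Rotation as R
C={n:bot.get_calibration(n) for n in("top","side")}
def ray(n,uv):
    c=C[n]; V=c["view"]; d=np.array([(uv[0]-c["cx"])/c["fx"],-(uv[1]-c["cy"])/c["fy"],-1.])
    return -V[:3,:3].T@V[:3,3], V[:3,:3].T@d
def onz(n,uv,z):
    o,d=ray(n,uv); return o+d*(z-o[2])/d[2]
def proj(n,p):
    c=C[n]; q=c["view"][:3,:3]@np.asarray(p,float)+c["view"][:3,3]
    return np.array([c["cx"]+c["fx"]*q[0]/-q[2], c["cy"]-c["fy"]*q[1]/-q[2]])
def tri(uv1,uv2):
    A=np.zeros((3,3));b=np.zeros(3);
    for n,uv in(("top",uv1),("side",uv2)):
        o,d=ray(n,uv); d/=np.linalg.norm(d); M=np.eye(3)-np.outer(d,d); A+=M;b+=M@o
    return np.linalg.solve(A,b)
HUE=dict(yellow=((22,150,120),(35,255,255)),red=((0,150,90),(6,255,255)),green=((65,90,30),(95,255,130)),
  blue=((100,150,80),(115,255,255)),orange=((6,170,140),(18,255,255)))
def mask(im,col):
    h=cv2.cvtColor(im,cv2.COLOR_RGB2HSV); lo,hi=HUE[col]; m=cv2.inRange(h,lo,hi)
    if col=="red": m|=cv2.inRange(h,(172,150,90),(180,255,255))
    return m
def blobs(im,col,amin=6):
    n,l,s,c=cv2.connectedComponentsWithStats(mask(im,col))
    return [(np.round(c[i],2),int(s[i,4]),s[i,:4].tolist()) for i in range(1,n) if s[i,4]>=amin]
def crop(im,x,y,w,h,k): return cv2.resize(im[y:y+h,x:x+w],None,fx=k,fy=k,interpolation=cv2.INTER_CUBIC)
def q(yaw):
    "tool down; yaw = direction of tool x; fingers close along the perpendicular"
    return (R.from_euler('z',yaw)*R.from_quat([1,0,0,0])).as_quat()
E
python3 - <<'E'
from h import *
a=cv2.imread("pics/top0.png")[:,:,::-1].copy(); b=cv2.imread("pics/side0.png")[:,:,::-1].copy()
for n,im in(("top",a),("side",b)):
    for c in HUE:
        for x in blobs(im,c): print(n,c,*x)
out=np.zeros((600,800,3),np.uint8)
out[:400,:400]=crop(a,140,210,50,50,8)
out[:300,400:]=crop(b,280,380,160,60,5)
out[300:,400:]=crop(a,210,180,200,75,4) if 0 else crop(a,380,250,80,60,5)
out[400:,:400]=crop(b,360,175,80,40,5)
cv2.imwrite("pics/z0.png",out[:,:,::-1])
E
```

```text
top yellow [440.99 191.28] 197 [434, 181, 18, 19]
top yellow [381.32 199.61] 107 [375, 194, 13, 13]
top yellow [230.57 201.44] 118 [225, 196, 12, 12]
top yellow [303.94 210.41] 110 [299, 205, 11, 12]
top yellow [417.  288.8] 10 [416, 287, 3, 4]
top red [448.1  185.07] 60 [444, 181, 9, 9]
top red [172.64 226.91] 11 [171, 226, 4, 3]
top red [161.33 254.89] 9 [160, 254, 4, 3]
top red [464.27 271.33] 286 [458, 255, 13, 33]
top red [160.25 283.25] 8 [159, 282, 4, 3]
top green [232.31 214.59] 550 [222, 193, 21, 37]
top green [380.83 213.48] 515 [370, 192, 23, 37]
top green [305.2  223.25] 528 [294, 202, 23, 38]
top green [623.2  477.23] 35 [619, 473, 12, 7]
top blue [288.12 275.06] 815 [263, 264, 51, 23]
top blue [544.71 356.72] 117 [529, 349, 33, 17]
top blue [560.9  374.04] 1230 [538, 352, 49, 46]
top blue [578.6  403.95] 964 [555, 386, 49, 37]
top orange [448.97 184.74] 38 [443, 180, 11, 11]
top orange [468.45 273.47] 55 [463, 254, 10, 35]
top orange [415.  286.5] 6 [414, 286, 4, 3]
side yellow [326.5  156.83] 18 [322, 156, 10, 3]
side yellow [301.75 174.88] 216 [294, 166, 16, 18]
side 
[... 1149 characters left out ...]
 193, 33]
side blue [408.92 130.01] 2341 [335, 121, 173, 19]
side blue [500.48 138.05] 21 [494, 137, 12, 3]
side blue [443.19 148.72] 43 [436, 143, 15, 12]
side blue [469.39 148.63] 49 [466, 145, 9, 8]
side blue [380.83 287.37] 883 [366, 266, 31, 43]
side orange [543.5    2.08] 12 [541, 0, 6, 5]
side orange [295.29   6.14] 7 [294, 5, 4, 3]
side orange [340.57  85.43] 7 [338, 85, 6, 3]
side orange [365.9 327.5] 81063 [51, 121, 589, 359]
side orange [632.9  265.38] 497 [623, 243, 17, 50]
side orange [436.39 429.67] 18 [434, 428, 6, 5]Traceback (most recent call last):
  File "<stdin>", line 8, in <module>
ValueError: could not broadcast input array from shape (300,800,3) into shape (300,400,3)
```

```bash
python3 - <<'E'
from h import *
a=cv2.imread("pics/top0.png")[:,:,::-1].copy(); b=cv2.imread("pics/side0.png")[:,:,::-1].copy()
np.set_printoptions(precision=1,suppress=True)
for k,u,v in(("capA",(381.32,199.61),(302.07,217.69)),("capB",(303.94,210.41),(304.15,266.98)),("capC",(230.57,201.44),(280.7,327.66)),
 ("tab1",(172.64,226.91),(307.32,398.32)),("tab2",(161.33,254.89),(351.55,413.81)),("tab3",(160.25,283.25),(397.4,415.81))):
    print(k,tri(u,v),onz("top",u,10 if k[0]=="t" else 25),onz("side",v,10 if k[0]=="t" else 25))
for col,z,n in(("green",10,3),("blue",12,1)):
    m=mask(a,col)
    if col=="green": m|=mask(a,"yellow")
    for x in sorted(cv2.findContours(m,cv2.RETR_EXTERNAL,cv2.CHAIN_APPROX_NONE)[0],key=cv2.contourArea):
        A=cv2.contourArea(x)
        if 450<A<900:
            (c,s,an)=cv2.minAreaRect(x); bx=cv2.boxPoints((c,s,an)); w=np.array([onz("top",p,z)[:2] for p in bx])
            e=[w[1]-w[0],w[2]-w[1]]; print(col,A,onz("top",c,z)[:2],[ (np.hypot(*i),np.degrees(np.arctan2(i[1],i[0]))) for i in e])
out=np.zeros((600,800,3),np.uint8)
out[:350,:350]=crop(a,148,215,35,35,10)
out[350:,:350]=crop(a,148,270,35,25,10)
out[:200,350:750]=crop(b,285,385,40,20,10)
out[200:400,350:750]=crop(b,330,400,40,20,10); out[200:400,350:750]=crop(b,325,405,40,20,10)
out[400:,350:750]=crop(b,370,403,40,20,10)
cv2.imwrite("pics/z0.png",out[:,:,::-1])
o2=np.zeros((600,800,3),np.uint8)
o2[:480,:400]=crop(a,390,255,50,60,8); o2[:480,400:]=crop(b,360,175,50,60,8)
cv2.imwrite("pics/z1.png",o2[:,:,::-1])
E
```

```text
capA [ 649.2 -236.4   25.2] [ 649.7 -236.4   25. ] [ 648.8 -236.6   25. ]
capB [622.1 -17.3  21.9] [621.5 -17.3  25. ] [621.5 -13.1  25. ]
capC [650.2 188.5  22.6] [649.8 188.1  25. ] [649.5 191.   25. ]
tab1 [581.5 351.6  12. ] [582.  352.2  10. ] [581.6 350.   10. ]
tab2 [503.3 380.7  12.1] [503.6 381.4  10. ] [503.1 379.1  10. ]
tab3 [425.3 381.3  11.6] [425.1 381.9  10. ] [425.4 380.1  10. ]
green 633.5 [ 622.3 -236.2] [(np.float64(57.69394207497998), np.float64(-84.24810822148753)), (np.float64(103.60915673127755), np.float64(-175.9734701207587))]
green 644.0 [596.2 -19.4] [(np.float64(56.94255684710173), np.float64(-84.25554686905296)), (np.float64(103.13627030901475), np.float64(-174.6503453435775))]
green 672.5 [625.3 186.5] [(np.float64(56.74330082838035), np.float64(-90.69110739925236)), (np.float64(103.6757059122881), np.float64(-179.63400582365392))]
blue 752.0 [441.9  28.8] [(np.float64(138.00283173503013), np.float64(-81.79380435847274)), (np.float64(45.781602298135816), np.float64(-171.75958445551558))]
```

View pics/z0.png

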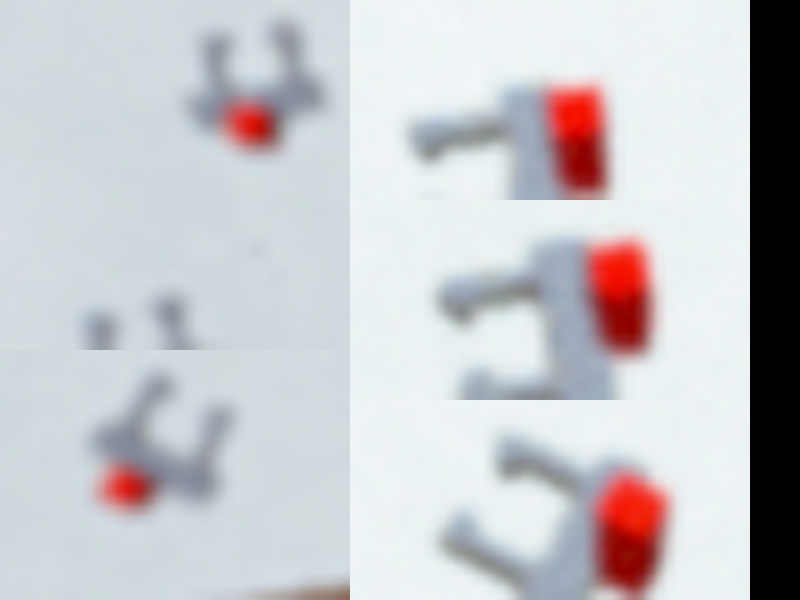

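View pics/z1.png

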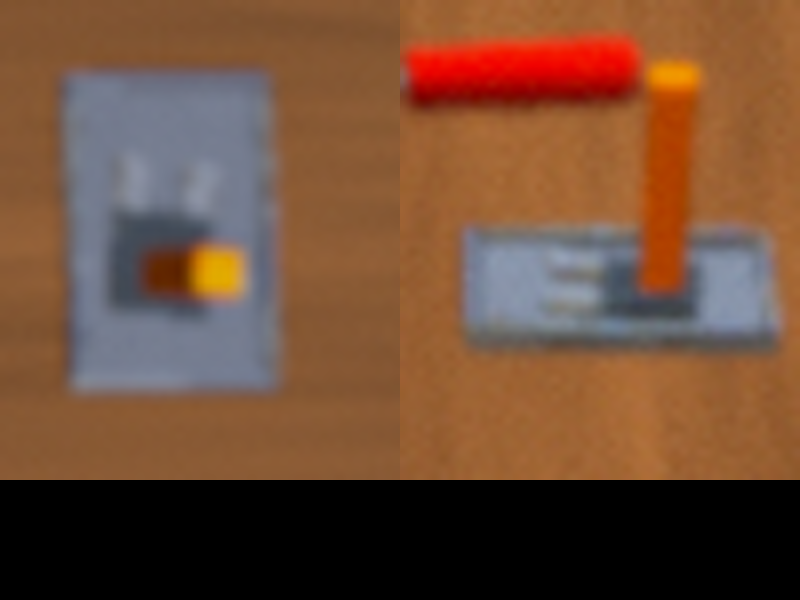

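```bash
cat >> h.py <<'E'
def best(p,yaw):
    o=[(abs(j[5]),k) for k in(yaw,yaw+np.pi,yaw-np.pi) if (j:=bot.solve_ik(list(p),list(q(k)))) is not None]
    if not o: raise RuntimeError(f"no ik {p} {yaw}")
    return q(min(o)[1])
def over(x,y,yaw,z=150): bot.move_ptp([x,y,z],best([x,y,z],yaw).tolist())
def down(x,y,z,v=120): bot.line_to([x,y,z],v)
def up(z=150,v=200):
    p=bot.read_state()["tcp_pos"]; bot.line_to([p[0],p[1],z],v)
def st(): 
    s=bot.read_state(); print("t%.1f"%s["t"],np.round(s["tcp_pos"],1),"w%.1f"%s["width"],"F",np.round(s["contact_force"],1),"ff",np.round(s["finger_force"],1))
E
python3 - <<'E'
from h import *
np.set_printoptions(precision=1,suppress=True)
for t,m in(((581.5,351.6),(172.75,218.55)),((503.3,380.7),(161.,246.05)),((425.3,381.3),(166.55,274.4))):
    w=onz("top",m,6)[:2]; d=w-t; print("clip",t,w,np.hypot(*d),np.degrees(np.arctan2(d[1],d[0])))
h=tri((416.7,288.6),(393.9,184.1)); print("fork top",h,onz("top",(416.7,288.6),94),onz("side",(393.9,184.1),94)); w=onz("top",(410.4,274.4),10); print("prongs",w,np.hypot(*(w-h)[:2]),np.degrees(np.arctan2(*(w-h)[1::-1])))
H=np.array([441.9,28.8]);ya=np.radians(8.2); ey=np.array([-np.sin(ya),np.cos(ya)]); tool=ya+np.pi/2
for (x,y),k in(((649.5,-236.4),-46),((622,-16.5),0),((650,189),46)):
    hx,hy=H+ey*k
    over(x,y,tool); bot.move_gripper(55,20); down(x,y,24); bot.move_gripper(20,15); st(); up(150)
    over(hx,hy,tool); down(hx,hy,20); down(hx,hy,17.5,30); st(); bot.move_gripper(50); up(150); st()
over(450,150,tool,300)
for n in("top","side"): cv2.imwrite(f"pics/{n}1.png",bot.camera(n)[:,:,::-1])
E
```

```text
clip (581.5, 351.6) [606.5 353.8] 25.1097336559667 5.057583979716883
clip (503.3, 380.7) [528.8 384.4] 25.775903529481294 8.182330942458622
clip (425.3, 381.3) [449.4 366.6] 28.20853704206853 -31.383680964848974
fork top [ 397.9 -308.6   92.3] [ 398.2 -308.2   94. ] [ 397.8 -305.3   94. ]
prongs [ 438.4 -312.9   10. ] 40.73067090295533 -6.146173920164618
t6.1 [ 649.  -236.6   24.3] w28.9 F [-3.2 -0.1  4.2] ff 15.0
t9.5 [449.3 -16.4  18.2] w28.9 F [0.7 0.5 2.5] ff 15.0
t11.0 [447.6 -16.9 149.1] w49.6 F [ 0.5  0.4 -0.2] ff 0.0
t13.8 [622.1 -16.5  24.3] w28.3 F [-0.4  0.1  2.5] ff 15.0
t16.9 [442.7  29.2  18.2] w28.1 F [-0.2 -0.3  3.3] ff 15.0
t18.3 [441.1  28.6 149.1] w49.9 F [0.2 0.  0.1] ff 0.0
t21.5 [650.1 189.   24.3] w27.6 F [-0.9  0.   2. ] ff 15.0
t24.7 [436.1  74.8  18.1] w27.7 F [0.5 0.7 2.5] ff 15.0
t26.1 [434.6  74.  149.1] w50.1 F [ 0.6 -0.3 -0.1] ff 0.0
```

```bash
python3 - <<'E'
from h import *
a=cv2.imread("pics/top1.png"); b=cv2.imread("pics/side1.png")
o=np.zeros((600,800,3),np.uint8)
o[:240,:200]=crop(a,217,185,25,30,8); o[:240,200:400]=crop(a,293,195,25,30,8); o[:240,400:600]=crop(a,370,185,25,30,8)
o[240:400,:400]=crop(b,262,315,50,20,8); o[240:400,400:]=crop(b,288,255,50,20,8)
o[400:600,:400]=crop(b,285,208,50,25,8); o[400:600,400:]=crop(b,355,260,50,25,8)[:200]
cv2.imwrite("pics/z2.png",o)
E
```

```text
(no output)
```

View pics/z2.png

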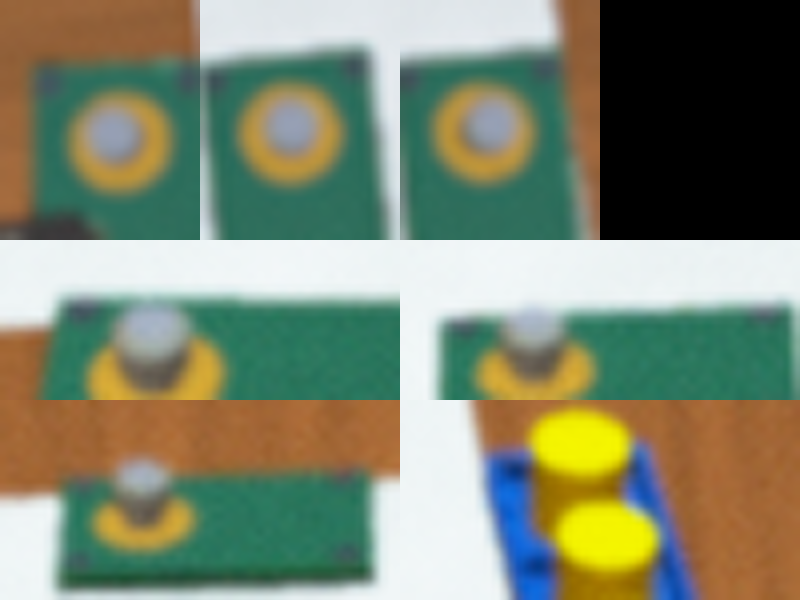

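View pics/side1.png

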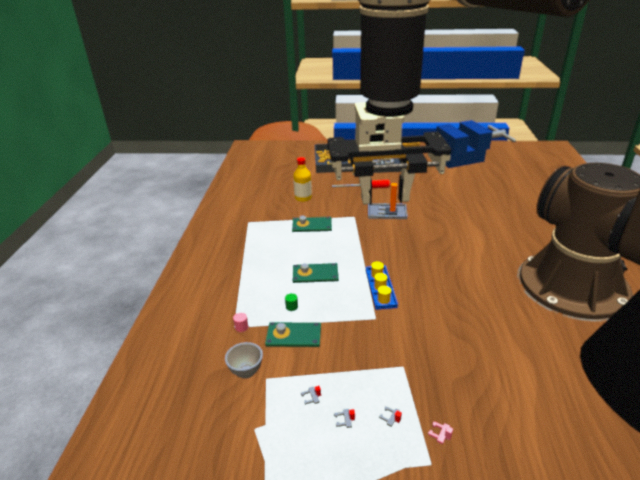

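```bash
python3 - <<'E'
from h import *
np.set_printoptions(precision=1,suppress=True)
a=cv2.imread("pics/top1.png")[:,:,::-1].copy(); b=cv2.imread("pics/side1.png")[:,:,::-1].copy()
def ring(im,x,y,w,h):
    k=6; s=crop(im,x,y,w,h,k); m=cv2.inRange(cv2.cvtColor(s,cv2.COLOR_RGB2HSV),(14,90,90),(30,255,255))
    c=max(cv2.findContours(m,cv2.RETR_EXTERNAL,cv2.CHAIN_APPROX_NONE)[0],key=cv2.contourArea)
    e=cv2.fitEllipse(cv2.convexHull(c)); return (np.array(e[0])+.5)/k-.5+(x,y),np.array(e[1])/k
for n,im,rs in(("top",a,((370,186,25,24),(294,198,23,25),(222,190,20,25))),("side",b,((291,214,30,14),(291,259,30,18),(267,320,35,22)))):
    for r in rs: c,s=ring(im,*r); print(n,onz(n,c,10),s)
t=blobs(a,"red"); s=blobs(b,"red"); print([x[0] for x in t],[x[0] for x in s])
# deck side edges: yaw from green mask outline, line fit of left side
g=mask(a,"green")
for x0,x1,y0,y1 in((366,398,200,225),(290,322,208,235),(218,246,205,225)):
    L=[];Rr=[]
    for y in range(y0,y1):
        xs=np.flatnonzero(g[y,x0:x1])+x0
        if len(xs)>5: L.append(onz("top",(xs.min(),y),10)[:2]); Rr.append(onz("top",(xs.max(),y),10)[:2])
    print([np.degrees(np.arctan(np.polyfit(np.array(l)[:,0],np.array(l)[:,1],1)[0])) for l in(L,Rr)])
o=np.zeros((320,800,3),np.uint8)
o[:,:400]=crop(b,295,380,50,40,8); o[:,400:]=crop(a,150,205,50,40,8); cv2.imwrite("pics/z3.png",o[:,:,::-1])
E
```

```text
top [ 648.3 -234.9   10. ] [11.6 12.4]
top [622.  -16.9  10. ] [12.2 12.5]
top [650.1 187.7  10. ] [11.9 12.6]
side [ 648.2 -234.6   10. ] [ 6.8 12. ]
side [621.7 -16.2  10. ] [ 8.5 14.2]
side [650.6 187.9  10. ] [12.  16.9]
[array([448.1, 185.1]), array([464.3, 271.4])] [array([300.6, 160. ]), array([380. , 183.4]), array([241.8, 326.3]), array([317.3, 389.9]), array([351.5, 414. ]), array([397.4, 415.8]), array([448.2, 435.7])]
[np.float64(4.620704824245782), np.float64(2.349630882898621)]
[np.float64(5.662355666705831), np.float64(3.845563077279788)]
[np.float64(34.77846251168085), np.float64(0.3659942076896956)]
```

View pics/z3.png

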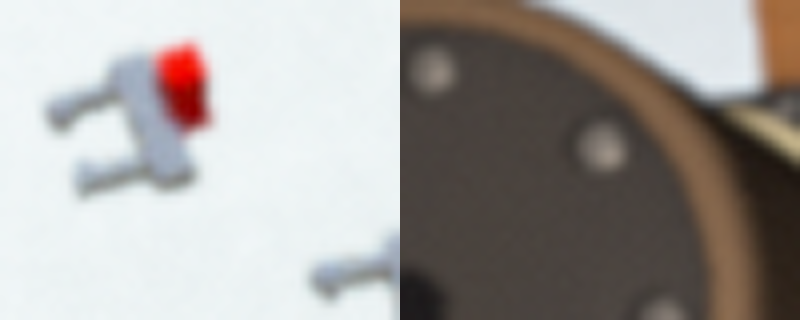

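```bash
python3 - <<'E'
from h import *
np.set_printoptions(precision=1,suppress=True)
t1=onz("side",(317.3,389.9),10)[:2]+(0,1.6); w=onz("side",(303.9,397.7),6)[:2]+(0,1.6); d=w-t1; y1=np.arctan2(d[1],d[0]); print("clip1",t1,np.hypot(*d),np.degrees(y1))
r=np.radians
jobs=[(t1,y1,(650.3,187.8),r(0)),((503.3,380.4),r(8),(621.9,-16.6),r(5.3)),((425.3,381.3),r(-30),(648.3,-234.8),r(4.5))]
for t,yc,p,yp in jobs:
    p=np.array(p)-66*np.array([np.cos(yp),np.sin(yp)])
    o=[]
    for k in(0,np.pi,-np.pi):
        j=[bot.solve_ik([*a,150],q(b+k).tolist()) for a,b in((t,yc),(p,yp))]
        if all(x is not None for x in j): o.append((max(abs(x[5]) for x in j),k))
    k=min(o)[1]; print("branch",o)
    bot.move_ptp([*t,120],q(yc+k).tolist()); bot.move_gripper(32,20); down(*t,9); bot.move_gripper(5,25); st(); up(120)
    bot.move_ptp([*p,120],q(yp+k).tolist()); down(*p,24); down(*p,18.6,25); st(); bot.move_gripper(32); up(140); st()
over(450,330,0,300)
for n in("top","side"): cv2.imwrite(f"pics/{n}2.png",bot.camera(n)[:,:,::-1])
a=cv2.imread("pics/top2.png"); b=cv2.imread("pics/side2.png")
o=np.zeros((600,800,3),np.uint8)
o[:200,:200]=crop(a,217,190,40,40,5); o[:200,200:400]=crop(a,290,200,40,40,5); o[:200,400:600]=crop(a,365,190,40,40,5)
o[200:440,:480]=crop(b,260,310,80,40,6); o[440:,:400]=crop(b,285,250,80,32,5); o[440:,400:]=crop(b,285,205,80,32,5)
cv2.imwrite("pics/z4.png",o)
E
```

```text
clip1 [565.3 332.7] 27.262374453616065 32.601782424389576
branch [(np.float64(1.31115228853219), 0), (np.float64(2.1996130482986858), 3.141592653589793), (np.float64(2.1996130482986853), -3.141592653589793)]
t30.8 [565.5 332.9   9.5] w9.4 F [-0.5 -0.3  4. ] ff 25.0
t33.4 [584.9 188.3  19.5] w9.8 F [-1.2  0.2  5.2] ff 25.0
t34.8 [583.5 187.4 138.9] w31.6 F [-0.1 -0.5 -0.9] ff 0.0
branch [(np.float64(1.3523091596566665), 0), (np.float64(2.38728732676325), 3.141592653589793), (np.float64(2.38728732676325), -3.141592653589793)]
t37.5 [503.4 380.5   9.4] w9.4 F [-0.7 -0.4  3.8] ff 25.0
t41.0 [556.9 -22.5  19.4] w9.4 F [-1.3  0.9  4.7] ff 25.0
t42.4 [555.4 -22.8 139. ] w31.7 F [-0.4 -0.3 -1. ] ff 0.0
branch [(np.float64(1.7307699042965332), 0)]
t45.8 [425.4 381.4   9.4] w9.7 F [-1.8 -0.8  3.6] ff 25.0
t50.1 [ 583.2 -240.1   19.4] w9.5 F [0.1 1.4 4.1] ff 25.0
t51.5 [ 581.7 -239.7  138.9] w31.8 F [-0.1 -0.4 -1.3] ff 0.0
```

View pics/z4.png

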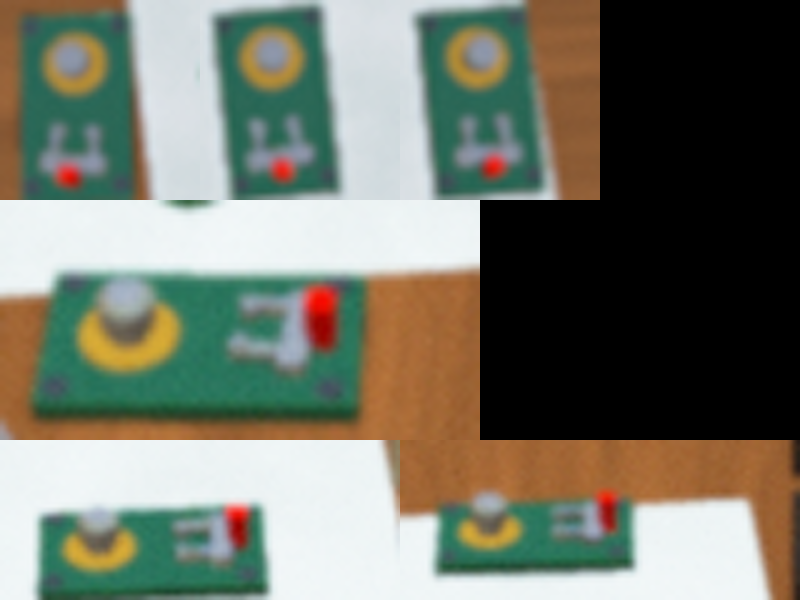

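```bash
cat >> h.py <<'E'
def push(p,yp,dz,k):
    p=np.array(p); e=np.array([np.cos(yp),np.sin(yp)]); pos=lambda m: p+(m-40)*e   # m: mouth, along e from the pin
    bot.move_ptp([*pos(-88),130],q(yp+np.pi/2+k).tolist()); down(*pos(-88),11+dz,80); st()
    down(*pos(-60),10.8+dz,60); down(*pos(-31),10.8+dz,40); st()
    for m in np.arange(-29,-15.9,1):
        down(*pos(m),10.8+dz,20); s=bot.read_state(); f=-s["contact_force"][:2]@e
        print("m%.0f act %.1f f%.1f"%(m,(s["tcp_pos"][:2]-p)@e+40,f),end="; ")
        if f>32 or (m>-19 and f>22): break
    print(); st(); bot.pause(.2); down(*pos(-75),12+dz,80); up(130); st()
E
python3 - <<'E'
from h import *
np.set_printoptions(precision=1,suppress=True)
r=np.radians; f=np.array([398.,-307.]); yf=r(-5); k=None
o=[]
for k in(0,np.pi,-np.pi):
    j=[bot.solve_ik([*a,60],q(b+np.pi/2+k).tolist()) for a,b in((f,yf),((525,187.8),0),((490,-24),r(5)),((530,-245),r(5)))]
    print(k,[None if x is None else round(float(x[5]),2) for x in j])
    if all(x is not None for x in j): o.append((max(abs(x[5]) for x in j),k))
k=min(o)[1]
over(*f,yf,170); bot.move_gripper(50,10); down(*f,32); bot.move_gripper(5,8); st(); bot.pause(.2); bot.move_gripper(50); up(120)
bot.move_ptp([*f,120],q(yf+np.pi/2+k).tolist()); down(*f,31); bot.move_gripper(5,45); bot.pause(.2); st()
dz=bot.read_state()["tcp_pos"][2]-4; np.save("fk.npy",[*f,yf,k,dz]); print(dz)
up(150); st(); bot.pause(.2)
push((650.3,187.8),0.,dz,k)
for n in("top","side"): cv2.imwrite(f"pics/{n}3.png",bot.camera(n)[:,:,::-1])
E
```

```text
0 [-2.96, 2.45, 2.88, -2.96]
3.141592653589793 [0.18, -0.69, -0.27, 0.19]
-3.141592653589793 [0.18, -0.69, -0.27, 0.19]
t58.6 [ 398.2 -307.2   32.2] w15.8 F [-0.8 -1.   3.3] ff 8.0
t63.3 [ 398.  -307.    31.2] w15.8 F [-1.5  0.1  4.2] ff 45.0
27.151674052839663
t64.0 [ 397.2 -306.6  148.8] w15.6 F [-0.3  0.2 -2.7] ff 45.0
t67.4 [522.7 188.   38.7] w15.6 F [ 0.9 -0.3 -2.5] ff 45.0
t68.9 [579.2 187.7  37.8] w15.9 F [-0.2 -0.2 -1.3] ff 45.0
m-29 act -29.1 f0.3; m-28 act -28.5 f3.3; m-27 act -27.8 f4.2; m-26 act -27.0 f6.0; m-25 act -26.2 f6.0; m-24 act -25.4 f6.6; m-23 act -23.5 f3.0; m-22 act -21.7 f2.1; m-21 act -20.0 f-0.4; m-20 act -19.6 f0.8; m-19 act -18.9 f-0.5; m-18 act -17.9 f0.0; m-17 act -17.4 f1.0; m-16 act -17.2 f5.4; 
t72.4 [593.1 187.5  37.7] w15.7 F [-5.4  0.5  1.5] ff 45.0
t74.1 [535.4 187.8 129.1] w15.9 F [-0.6 -0.5 -3.1] ff 45.0
```

View pics/side3.png

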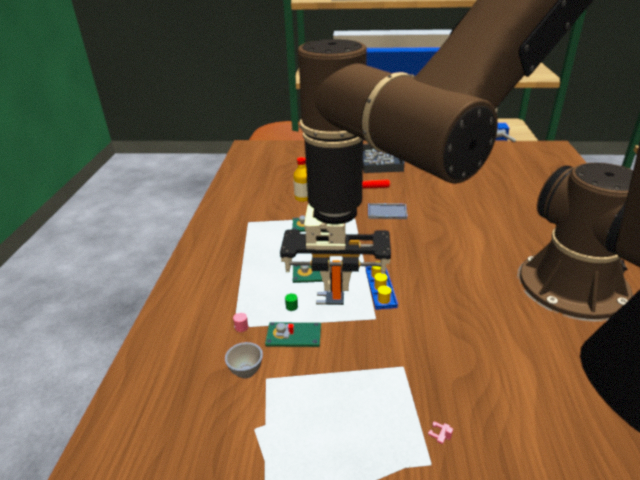

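```bash
python3 - <<'E'
from h import *
r=np.radians; fx,fy,yf,k,dz=np.load("fk.npy")
push((621.9,-16.6),r(5.3),dz,k); push((648.3,-234.8),r(4.5),dz,k)
bot.move_ptp([fx,fy,150],q(yf+np.pi/2+k).tolist()); down(fx,fy,8+dz,100); down(fx,fy,4.2+dz,20); bot.pause(.3); st()
bot.move_gripper(50); up(190); st(); over(450,330,0,300)
for n in("top","side"): cv2.imwrite(f"pics/{n}4.png",bot.camera(n)[:,:,::-1])
a=cv2.imread("pics/top4.png"); b=cv2.imread("pics/side4.png")
o=np.zeros((600,800,3),np.uint8)
o[:200,:200]=crop(a,217,190,40,40,5); o[:200,200:400]=crop(a,290,200,40,40,5); o[:200,400:600]=crop(a,365,190,40,40,5);o[:200,600:]=crop(a,392,265,40,40,5)
o[200:440,:480]=crop(b,260,310,80,40,6); o[440:,:400]=crop(b,285,250,80,32,5); o[440:,400:]=crop(b,285,205,80,32,5); o[200:440,480:]=crop(b,355,175,64,48,5)
cv2.imwrite("pics/z5.png",o)
E
```

```text
t76.4 [494.9 -28.3  38.6] w15.5 F [-0.4  0.2 -2. ] ff 45.0
t77.9 [551.1 -23.2  37.9] w15.6 F [-0.5 -0.1 -1.2] ff 45.0
m-29 act -29.5 f1.3; m-28 act -28.4 f1.9; m-27 act -27.7 f3.8; m-26 act -26.9 f5.2; m-25 act -26.4 f6.2; m-24 act -25.9 f8.2; m-23 act -23.5 f3.0; m-22 act -20.5 f-0.4; m-21 act -20.0 f0.5; m-20 act -19.7 f-0.5; m-19 act -18.9 f0.3; m-18 act -17.9 f0.2; m-17 act -17.6 f2.3; m-16 act -17.4 f5.4; 
t81.4 [564.8 -22.1  37.6] w15.8 F [-5.5  0.5  0.8] ff 45.0
t83.1 [507.6 -27.  129.1] w16.2 F [-0.5 -0.4 -2.8] ff 45.0
t85.2 [ 521.2 -244.9   38.7] w16.0 F [-0.5  0.5 -2. ] ff 45.0
t86.7 [ 577.3 -240.3   37.8] w16.0 F [-0.3  0.  -1.5] ff 45.0
m-29 act -29.1 f0.4; m-28 act -28.6 f2.8; m-27 act -28.0 f5.2; m-26 act -27.5 f5.7; m-25 act -26.8 f7.2; m-24 act -26.1 f7.0; m-23 act -25.3 f6.9; m-22 act -23.8 f6.1; m-21 act -20.6 f0.1; m-20 act -19.1 f0.2; m-19 act -18.7 f-0.5; m-18 act -17.9 f-0.4; m-17 act -17.4 f1.2; m-16 act -17.3 f4.4; 
t90.2 [ 591.2 -239.3   37.8] w15.7 F [-4.4 -0.2  1.7] ff 45.0
t91.9 [ 533.9 -243.6  129.1] w15.9 F [-0.3  0.8 -2.3] ff 45.0
t94.5 [ 398.  -307.    31.4] w15.9 F [-0.9  0.9 -2. ] ff 45.0
t96.3 [ 397.3 -306.6  188.9] w49.8 F [ 0.6 -0.2 -0.3] ff 0.0
```

View pics/z5.png

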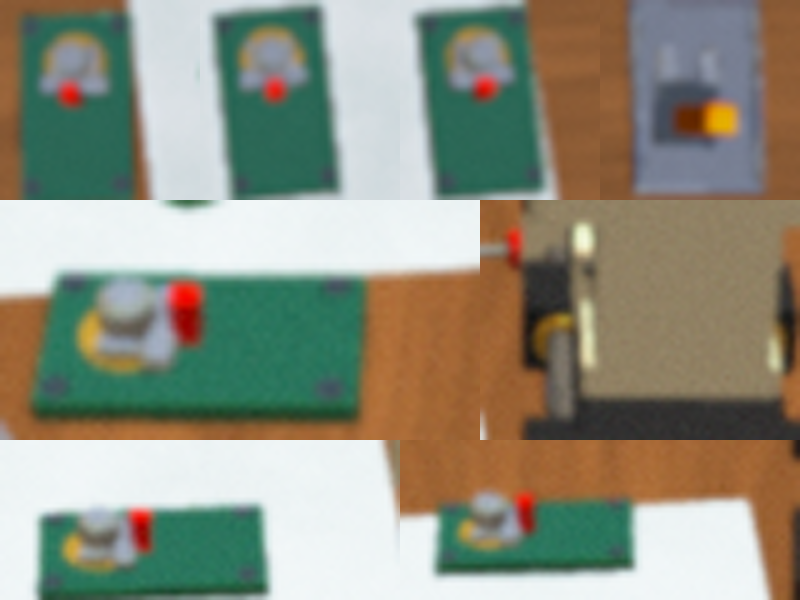

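View pics/side4.png

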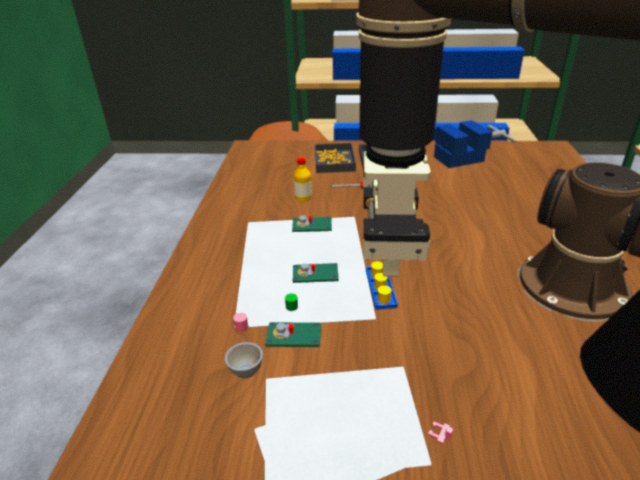

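All three clips are round their pins, with the tabs about 7 px behind the pins in the top view. The caps are in the holder, and the fork stands in its tray with its handle top at about px (416,289), as at the start.

```bash
python3 -c "
from plant import bot
bot.pause(.5); print(bot.close_job())"
```

```text
the job is handed in; nothing more can be done
None
```

The job is handed in, with no verdict returned: in the last pictures the three yellow caps stand in the blue holder, all three clips are snapped home with the fork, the fork is upright in its tray, and I saw no sign that the bottle, bowl or screwdriver had been moved.

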